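# Clamp a drum hoop with a lever bolt

### The job

Clamp the drum hoop: turn the upright lever bolt of the steel clamp clockwise until it is just snug on the bar (no harder, or the wood is bruised), then fold its lever down flat onto its rest. Leave the bolt snug, and do not disturb the hoop or the other things on the bench.

Things in the scene. Friction and masses are not known exactly. Their poses are not given: they have to be found in the camera images.
- bolt: Steel lever bolt, upright in the clamp, turning about its vertical axis (right-hand thread: clockwise from above goes in, 8 mm a turn). Origin: on that axis at the lever's hinge pin, 112 to 117 mm above the bench, between the 34 mm wide fork. z up, x along the hinge pin, y to the side to which the lever folds.
- rest_end (a point): End of the lever's rest, a flat steel tongue 16 mm wide on the bolt, 64 mm out from its axis along its y; its top is 16.5 mm below the hinge pin. The lever folds to this side; the rest turns with the bolt.
- collar (a point): Middle of the bolt's collar (46 mm across), just above the bar. Feel of the bolt: drag 0.12 N m either way; after 0.7 to 2.9 rad (differs, unseen) it takes load, climbing 1.2 N m per rad. Snug at a load of 0.25 N m (10 N on the bar), bruising above 0.65 N m (26 N). A reading at rest is the load give or take the drag. Let go, it springs back up to 0.45 rad and keeps 0.1 N m.
- lever (a joint): Fold angle of the lever: 0 = upright, 1.55 rad = closed, lying flat over the rest (the end stop). It stays where it is left; its hinge is stiff, about 0.3 N m (4 N at 80 mm from the pin).
- lever_tip (a point): Centre of the free end of the lever, 98 mm from the hinge pin. The lever is a flat aluminium blade 12 mm thick (along the bolt's x), 28 mm wide (along the bolt's y when upright) from 38 mm to 98 mm from the pin, 18 mm wide below that. Its axes turn with the lever: z along the blade, away from the pin.
- bar: Flat steel clamp bar 125 x 36 x 10 mm, top 70 mm above the bench, which the bolt presses down; its far end lies over the hoop's rim. It does not move. Origin: on the bolt's axis at bench level; x points along the bar to the hoop. It sits on a round housing 72 mm across on a wooden base 155 x 130 x 18 mm.
- hoop: Wooden drum hoop, ring 220 mm across, wall 8 mm, 58 mm tall, lying loose on the bench with its near rim under the bar's end. Origin: centre of its underside.
- cork_block: Bystander: cork sanding block 75 x 45 x 28 mm inside the hoop; leave it where it is. Origin: centre of its underside.
- tack_jar: Bystander: amber jar, 48 mm across, 55 mm tall, inside the hoop; leave it where it is. Origin: centre of its underside.
- mallet: Bystander: hammer 260 mm long lying on the left of the bench; leave it where it is. Origin: middle of the tool, at bench level.
- glue: Bystander: white bottle, 60 mm across, 150 mm tall, on the right; leave it where it is. Origin: centre of its underside.
- brush: Bystander: brush lying on the right; leave it where it is. Origin: middle of the tool, at bench level.
- block: Bystander: dark wooden block 120 x 50 x 40 mm on the left; leave it where it is. Origin: centre of its underside.
- mug: Bystander: blue mug 76 mm across, 90 mm tall, on the right; leave it where it is. Origin: centre of its underside.
Things that resemble listed ones, but are neither listed nor needed, are in the scene too. There is more than one size of the part that bears bolt; the job needs the smaller.

How it is judged:
On the way, in this order (a step that is already met when the one before it is completed fails the run):
1. the bolt is turned in until snug (10 N or more on the bar) with the lever still up (under 0.6 rad) (contact force between bolt and bar above 10 N and value of joint lever below 0.6 rad), for 0.2 s.
2. the lever is folded closed (over 1.45 rad) (value of joint lever above 1.45 rad), for 0.2 s.
At the end, for the whole second after the job is handed in: The lever is folded closed (over 1.45 of 1.55 rad), the bolt still bears on the bar with more than 2.5 N, and the hoop is at rest where it was (value of joint lever above 1.45 rad and contact force between bolt and bar above 2.5 N and distance of hoop from where it was at the start of the episode below 0.015 m and linear speed of hoop below 0.01 m/s); the robot touches nothing.
It fails at once if the bolt is overtightened: more than 26 N on the bar, which bruises the hoop (contact force between bolt and bar above 26 N).
It fails at once if the hoop is shifted by more than 15 mm (distance of hoop from where it was at the start of the episode above 0.015 m).
It fails at once if a bystander is shifted by more than 30 mm (distance of any of cork_block, tack_jar, mallet, glue, brush, block, mug from where it was at the start of the episode above 0.03 m).
It also fails if it takes over 72 s, if anything falls off the work surface, if the arm or the gripper's body presses on something with over 40 N, if the wrist force passes 120 N, or if a joint passes its speed limit or range.

### The arm

A 6-joint arm with a two-finger parallel gripper is mounted at the origin on the work surface. World frame = base frame: x ahead of the robot, y to its left, z up, the work surface at z = 0. Lengths are in m, angles in rad, forces in N, time in s.
With the tool pointing down it reaches from about 0.375 to 0.9 m from the base axis. Payload 3.1 kg.
Tool frame: the origin (TCP) lies between the finger pads; the fingertips stand 25 mm ahead of it and the grasp point (between the pads) lies 6 mm ahead of it; y points along the fingers, x is the direction in which the jaws open and shut, and the axes are right-handed (so a half turn about y gives the same grasp; the last joint's range is limited). The gripper opens to 87 mm and grips with 3 to 60 N. Pads are 19 mm wide; open, the fingers measure 117 mm over their backs; the gripper's body (75 mm by 190 mm) begins 51 mm behind the grasp point.
Start: joints at [-1.288, 0.527, 1.433, -0, 1.181, -0.178], TCP at [0.278, -0.559, 0.21] pointing down, gripper open.
Joint ranges: [-3.08, 3.08], [-0.75, 2.2], [0.22, 2.44], [-1.43, 4.57], [0, 2.65], [-2.85, 2.85]. Speed limits (rad/s): [2.79, 2.79, 3.14, 3.14, 3.14, 3.14].

### API

Orientations are given as a unit quaternion [x, y, z, w].
In Python, from rig import robot gives the robot as it stands.
- The arm moves only by the tool carry_out, never from a script. Its argument "moves" is a list of rows, each a list of 7 numbers: the opening, from 0 (shut) to 1 (fully open), then the shift along the tool's x, y, z in cm, then the turn, a rotation vector about the tool's x, y, z in rad. In form: [[grip, x, y, z, rx, ry, rz], ...]. A call has 1 to 20 rows; each row is the pose to reach, as a shift and turn from the pose commanded when the call began, along the tool's axes at that moment; what a row does not reach only later rows make up. A row lasts 1/10 s, in which the tool goes at most 50 mm and 8.59 degrees, less where a joint would pass 70% of its speed; a pose out of reach is approached as far as the arm can. A call with a gripper value outside its range is refused whole. The fingers move at their own pace and stop on an object; "force" is the grip in N (left out, the last holds). Time passes only in rows, so rows that repeat a pose let the fingers close. It gives the time, the measured TCP pose, the force and the opening at its end, in the units of the state.
- robot.get_obs(): the state, without advancing time (a new reading comes with each control period).
- robot.camera(name): name is "scene" or "top" or "wrist"; returns the picture (384x512x3 uint8, red, green, blue); there is no depth.
- robot.camera_params(name): a dict with "fx", "fy", "cx", "cy" (pixels), "k1" (the pictures are not rectified: a ray, as slopes to the right and down, at radius r is drawn at 1 + k1 r^2 times it, then the intrinsics apply), "extrinsics" (4x4, takes a point from camera to world coordinates); the wrist camera has in their place "mount" (4x4, takes a point from camera to tool coordinates, whose origin is the TCP and whose axes are the tool frame's). Camera axes: x right, y down, z forward; pixel columns grow to the right and rows downward; lengths in m; the calibration is good to about 2 mm. A picture is of the moment at which its call begins: read the wrist's pose just before it. camera_params takes no time and is no camera call.
- robot.hand_in(): hands the job in, once; it reports no verdict.
The state is a dict: "time": time; "q": joint angles; "joint_velocities": joint speeds; "joint_torque": joint torques, N m; "position": TCP position; "tool_rot": TCP orientation; "ft_force": force on the tool from outside, world axes, zero at the start; "moment": the same for the moment, N m; "grip_width": finger opening in m.
Only numpy, scipy, OpenCV 4.12 (cv2) and the standard library are available. Lean on these libraries where they do the work, as an engineer would, in place of code of your own. Each camera call takes 0.05 s, during which the arm holds its last target.

## Working session

There is one attempt and no reset: what is moved stays moved. The work goes in short steps, Python scripts to look and compute and a tool call to move; the robot and the scene stay as the last step left them, time stands still between calls to the robot, and variables do not carry over. Pictures are saved under pics/ and viewed, and the job is handed in when it is done.

Besides the shell and the picture viewer there is one more tool, called in YAML: its name, and indented under it one key for each argument. carry_out: Moves the arm, as the interface text tells. Its arguments: {"type":"object","properties":{"moves":{"type":"array"},"force":{"type":"number"}},"required":["moves"]}

```bash
ls; mkdir -p pics; python3 - <<'E'
from rig import robot
import cv2
o=robot.get_obs(); print(o)
for n in ["scene","top","wrist"]:
    cv2.imwrite(f"pics/{n}0.png",robot.camera(n)[:,:,::-1]); print(n,robot.camera_params(n))
E
```

```text
pics
{'time': 0.0, 'q': array([-1.28747220e+00,  5.28437054e-01,  1.43392223e+00,  2.62804317e-06,
        1.18138109e+00, -1.78472899e-01]), 'joint_velocities': array([-1.66235138e-03,  1.43325457e-05, -3.90805321e-04,  1.03375045e-03,
        8.34242656e-04,  1.66134210e-03]), 'joint_torque': array([-6.81464062e-04, -4.40049577e+01, -1.76592225e+01,  6.31527300e-02,
        5.80970349e-02, -1.51478480e-04]), 'position': array([ 0.27829862, -0.5587665 ,  0.20938321]), 'tool_rot': array([-0.60064749,  0.37286828, -0.37174077,  0.60166488]), 'ft_force': array([-0.02658074,  0.14272017, -0.45980552]), 'moment': array([0.02150904, 0.04237996, 0.04586155]), 'grip_width': 0.08698844292151436}
scene {'fx': 481.6567246830131, 'fy': 481.6567246830131, 'cx': 259.22518374175394, 'cy': 193.52265371220318, 'k1': -0.12391602344018499, 'extrinsics': array([[ 0.00550091,  0.57421807, -0.81868392,  1.73677457],
       [ 0.99991307,  0.00665238,  0.01138455,  0.00363382],
       [ 0.01198341, -0.81867537, -0.57413155,  0.98084518],
       [ 0.        ,  0.        ,  0.        ,  1.        ]])}
top {'
[... 175 characters left out ...]
2,  0.06611529,  0.43952444],
       [-0.99990279, -0.01323412,  0.00438862,  0.00182274],
       [-0.00350364, -0.06616809, -0.99780234,  1.51880873],
       [ 0.        ,  0.        ,  0.        ,  1.        ]])}
wrist {'fx': 282.9242908033426, 'fy': 282.9242908033426, 'cx': 257.8231708700913, 'cy': 191.075606411345, 'k1': -0.051427303675933504, 'mount': array([[ 9.99999816e-01, -5.81456609e-04, -1.74870087e-04,
        -4.67476878e-04],
       [ 1.52337289e-05, -2.63885421e-01,  9.64554034e-01,
        -1.73554131e-01],
       [-6.06991985e-04, -9.64553859e-01, -2.63885363e-01,
         7.17561034e-02],
       [ 0.00000000e+00,  0.00000000e+00,  0.00000000e+00,
         1.00000000e+00]])}
```

View pics/scene0.png

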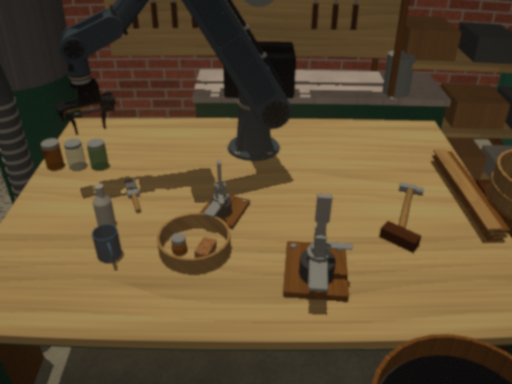

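View pics/top0.png

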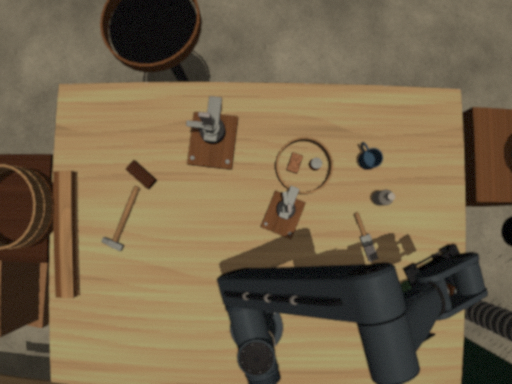

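View pics/wrist0.png

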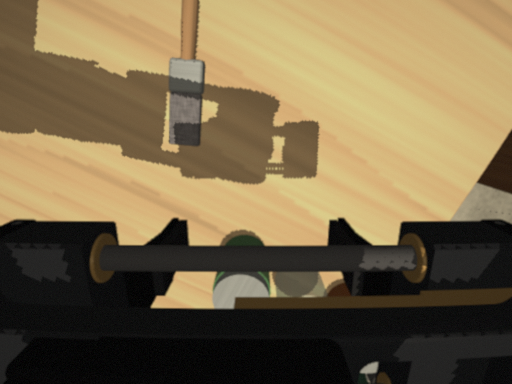

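```bash
cat > h.py <<'E'
from rig import robot
import cv2, numpy as np
from scipy.spatial.transform import Rotation as R
def ray(name,u,v,obs=None):
    p=robot.camera_params(name)
    K=np.array([[p['fx'],0,p['cx']],[0,p['fy'],p['cy']],[0,0,1]])
    xy=cv2.undistortPoints(np.array([[[u,v]]],float),K,np.array([p['k1'],0,0,0,0]))[0,0]
    d=np.array([xy[0],xy[1],1.])
    if name=='wrist':
        T=np.eye(4);T[:3,:3]=R.from_quat(obs['tool_rot']).as_matrix();T[:3,3]=obs['position'];E=T@p['mount']
    else:E=p['extrinsics']
    d=E[:3,:3]@d
    return E[:3,3],d/np.linalg.norm(d)
def onz(name,u,v,z,obs=None):
    o,d=ray(name,u,v,obs); return o+d*(z-o[2])/d[2]
def proj(name,P,obs=None):
    p=robot.camera_params(name)
    if name=='wrist':
        T=np.eye(4);T[:3,:3]=R.from_quat(obs['tool_rot']).as_matrix();T[:3,3]=obs['position'];E=T@p['mount']
    else:E=p['extrinsics']
    c=E[:3,:3].T@(np.asarray(P)-E[:3,3]); x=c[:2]/c[2]; x=x*(1+p['k1']*x@x)
    return np.array([p['fx']*x[0]+p['cx'],p['fy']*x[1]+p['cy']])
def tri(rays):
    A=0;b=0
    for o,d in rays:
        M=np.eye(3)-np.outer(d,d);A=A+M;b=b+M@o
    X=np.linalg.solve(A,b); return X,[np.linalg.norm((np.eye(3)-np.outer(d,d))@(X-o)) for o,d in rays]
E
python3 - <<'E'
from h import *
a=cv2.imread('pics/top0.png');b=cv2.imread('pics/scene0.png')
A=cv2.resize(a[175:245,250:330],None,fx=7,fy=7,interpolation=cv2.INTER_CUBIC)
B=cv2.resize(b[150:235,185:265],None,fx=7,fy=7,interpolation=cv2.INTER_CUBIC)
cv2.imwrite('pics/ctop.png',A);cv2.imwrite('pics/cscene.png',B)
E
```

```text
(no output)
```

View pics/ctop.png

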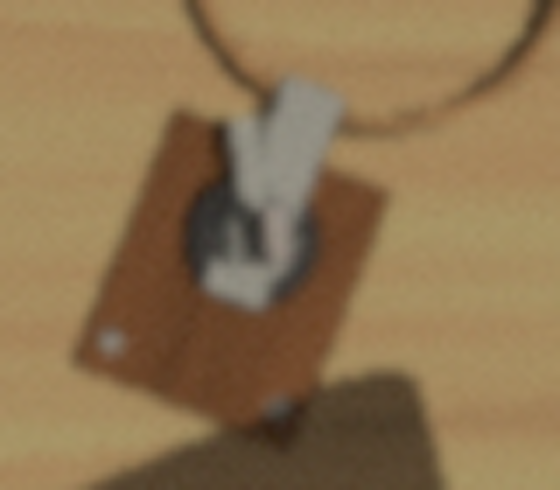

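View pics/cscene.png

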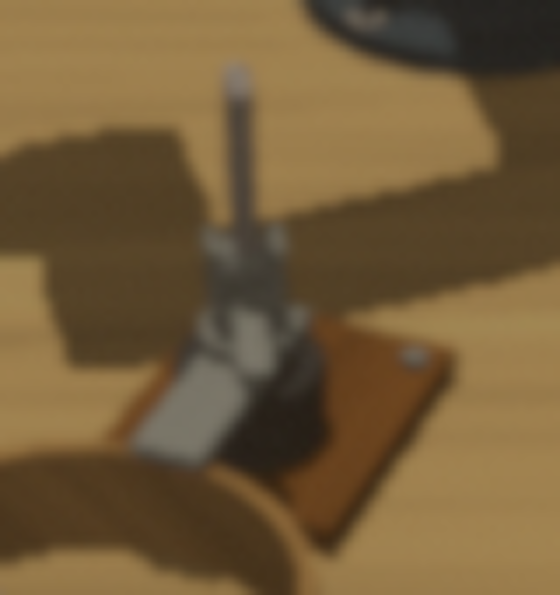

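```bash
python3 - <<'E'
from h import *
c=onz('top',250+252/7,175+240/7,0.06);print('housing',c)
print('rest end',onz('top',250+240/7,175+122/7,0.1))
print('scene tip on z .2125',onz('scene',185+238/7,150+80/7,0.2125))
print('scene fork top z .115',onz('scene',185+245/7,150+235/7,0.115))
for z in (0.06,0.115,0.213): print(z,proj('top',[c[0],c[1],z]),proj('scene',[c[0],c[1],z]))
print('bar far end',onz('top',250+312/7,175+90/7,0.07))
for p in [(180,110),(388,190),(72,360),(270,430)]: print(onz('top',250+p[0]/7,175+p[1]/7,.018))
a=cv2.imread('pics/top0.png')
for n,(u,v) in dict(glue=(384,197),mug=(369,157),brush=(362,235)).items(): print(n,onz('top',u,v,.05))
E
```

```text
housing [ 0.45865125 -0.10741334  0.06      ]
rest end [ 0.51994864 -0.0975549   0.1       ]
scene tip on z .2125 [ 0.4710339  -0.10366012  0.2125    ]
scene fork top z .115 [ 0.44772145 -0.10534603  0.115     ]
0.06 [286.         209.28571429] [219.74724179 199.39773037]
0.115 [287.13540086 209.10083747] [219.14627295 185.46777936]
0.213 [289.39477111 208.73276559] [218.035673   159.20253728]
bar far end [ 0.53936011 -0.13821446  0.07      ]
[ 0.53083394 -0.06988504  0.018     ]
[ 0.48785104 -0.18595796  0.018     ]
[ 0.39163405 -0.01168049  0.018     ]
[ 0.35436993 -0.12158069  0.018     ]
glue [ 0.51004944 -0.48686294  0.05      ]
mug [ 0.66431328 -0.42897055  0.05      ]
brush [ 0.36379793 -0.40029798  0.05      ]
```

```bash
python3 - <<'E'
from h import *
o=robot.get_obs(); M=R.from_quat(o['tool_rot']).as_matrix(); print(M.round(3))
print('yaw x',np.arctan2(M[1,0],M[0,0]),'yaw z',np.arctan2(M[1,2],M[0,2]))
P=np.array([0.459,-0.107,0.33])-o['position']; print((M.T@P*100).round(2))
E
```

```text
[[ 0.446 -0.     0.895]
 [-0.895  0.002  0.446]
 [-0.002 -1.     0.   ]]
yaw x -1.1090055852000795 yaw z 0.4617902636761565
[-32.43 -11.98  36.32]
```

carry_out:
  moves:
    - [1, 0, -5, 0, 0, -0.15, 0]
    - [1, 0, -10, 0, 0, -0.3, 0]
    - [1, 0, -12, 0, 0, -0.45, 0]
    - [1, -3, -12, 3.4, 0, -0.6, 0]
    - [1, -6, -12, 6.7, 0, -0.75, 0]
    - [1, -9, -12, 10, 0, -0.9, 0]
    - [1, -12, -12, 13.4, 0, -1.05, 0]
    - [1, -15, -12, 16.8, 0, -1.2, 0]
    - [1, -18, -12, 20, 0, -1.35, 0]
    - [1, -21, -12, 23.5, 0, -1.5, 0]
    - [1, -24, -12, 26.9, 0, -1.65, 0]
    - [1, -27, -12, 30.2, 0, -1.8, 0]
    - [1, -30, -12, 33.6, 0, -1.95, 0]
    - [1, -32.4, -12, 36.3, 0, -2.1, 0]
    - [1, -32.4, -12, 36.3, 0, -2.25, 0]
    - [1, -32.4, -12, 36.3, 0, -2.4, 0]
    - [1, -32.4, -12, 36.3, 0, -2.55, 0]
    - [1, -32.4, -12, 36.3, 0, -2.7, 0]
    - [1, -32.4, -12, 36.3, 0, -2.84, 0]
    - [1, -32.4, -12, 36.3, 0, -2.84, 0]

```text
time: 2.15
position: [0.4589, -0.1075, 0.3301]
tool_rot: [-0.458, -0.538, 0.538, 0.459]
ft_force: [-0.9, -0.4, -0.2]
grip_width: 0.0867
```

```bash
python3 - <<'E'
from h import *
import pickle
o=robot.get_obs(); pickle.dump(o,open('o1.pkl','wb'))
cv2.imwrite('pics/w1.png',robot.camera('wrist')[:,:,::-1])
print(o['time'],o['q'],o['position'],o['ft_force'],o['moment'])
cv2.imwrite('pics/w1.png',cv2.resize(cv2.imread('pics/w1.png'),(768,576),interpolation=cv2.INTER_CUBIC))
E
```

```text
2.15 [-4.67940254e-01  1.80301681e-01  1.63321746e+00  3.36786101e-05
  1.32872682e+00 -2.19879718e+00] [ 0.45886343 -0.1075177   0.33010724] [-0.89941107 -0.40526914 -0.20953745] [ 0.11296395 -0.10029605  0.03433422]
```

View pics/w1.png

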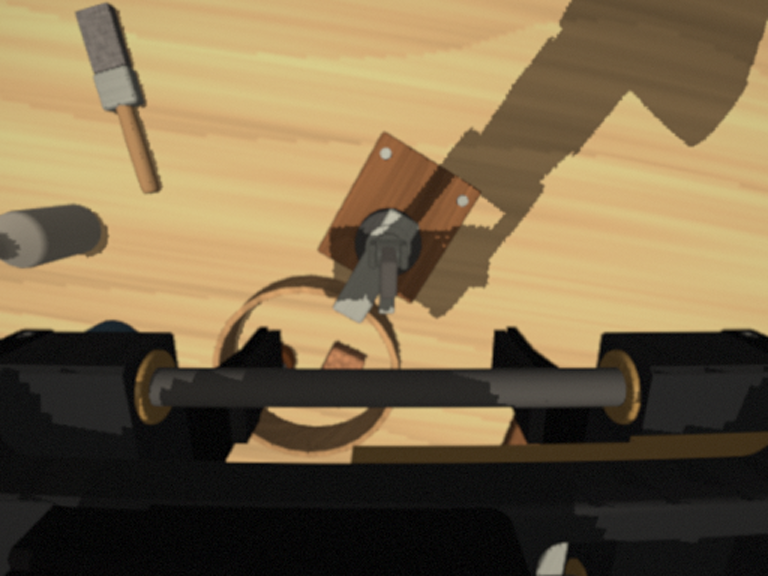

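```bash
python3 - <<'E'
from h import *
a=cv2.imread('pics/w1.png'); a=cv2.resize(a,(512,384),interpolation=cv2.INTER_AREA)
c=cv2.resize(a[130:220,205:305],None,fx=6,fy=6,interpolation=cv2.INTER_CUBIC); c=cv2.convertScaleAbs(c,alpha=1.5)
cv2.imwrite('pics/w1c.png',c)
E
```

```text
(no output)
```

View pics/w1c.png

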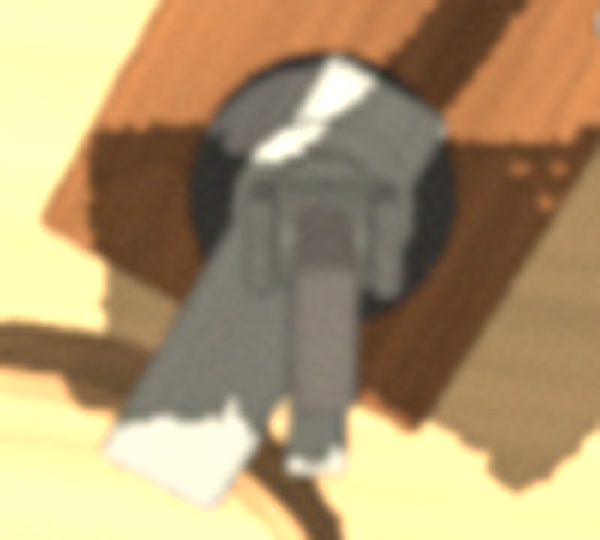

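```bash
python3 - <<'E'
from h import *
import pickle
o=pickle.load(open('o1.pkl','rb'))
b=np.array([.459,-.107]); 
for yaw in (0.0,0.16):
  y=np.array([np.cos(yaw),np.sin(yaw)]); 
  f=lambda s,z:((proj('wrist',[*(b+s*y),z],o)-[205,130])*6).round(0)
  print(yaw,'pin',f(0,.115),'tip near',f(-.014,.213),'tip far',f(.014,.213),'rest end',f(.064,.0985))
E
```

```text
0.0 pin [317. 228.] tip near [330. 253.] tip far [305. 405.] rest end [277. 464.]
0.16 pin [317. 228.] tip near [318. 252.] tip far [318. 406.] rest end [318. 467.]
```

carry_out:
  moves:
    - [1, 0.2, 4, 0, 0, 0.02, 0]
    - [1, 0.2, 8, 0, 0, 0.02, 0]
    - [1, 0.2, 11, 0, 0, 0.02, 0]
    - [1, 0.2, 13.8, 0, 0, 0.02, 0]
    - [1, 0.2, 13.8, 0, 0, 0.02, 0]
  force: 45

```text
time: 2.7
position: [0.456, -0.1044, 0.1893]
tool_rot: [-0.461, -0.532, 0.534, 0.468]
ft_force: [-0.4, -0.5, 0.4]
grip_width: 0.0871
```

carry_out:
  moves:
    - [0.3, 0, 0, 0, 0, 0, 0]
    - [0, 0, 0, 0, 0, 0, 0]
    - [0, 0, 0, 0, 0, 0, 0]
    - [0, 0, 0, 0, 0, 0, 0]
    - [0, 0, 0, 0, 0, 0, 0]
    - [0, 0, 0, 0, 0, 0, 0]
  force: 45

```text
time: 3.3
position: [0.459, -0.1058, 0.1928]
tool_rot: [0.464, 0.534, -0.534, -0.463]
ft_force: [-0.3, -0.2, 1.1]
grip_width: 0.0466
```

```bash
python3 - <<'E'
from h import *
o=robot.get_obs()
print(o['time'],o['q'],o['position'],o['ft_force'],o['moment'],o['grip_width'])
cv2.imwrite('pics/w2.png',cv2.resize(robot.camera('wrist')[:,:,::-1],(768,576)))
E
```

```text
3.3 [-4.64476048e-01  3.47368224e-01  1.82844060e+00 -1.70441314e-05
  9.64864323e-01 -2.17539263e+00] [ 0.45896275 -0.10580858  0.19278319] [-0.32591069 -0.2016589   1.14792175] [ 0.0984537  -0.15496829 -0.01567494] 0.046624912501581406
```

View pics/w2.png

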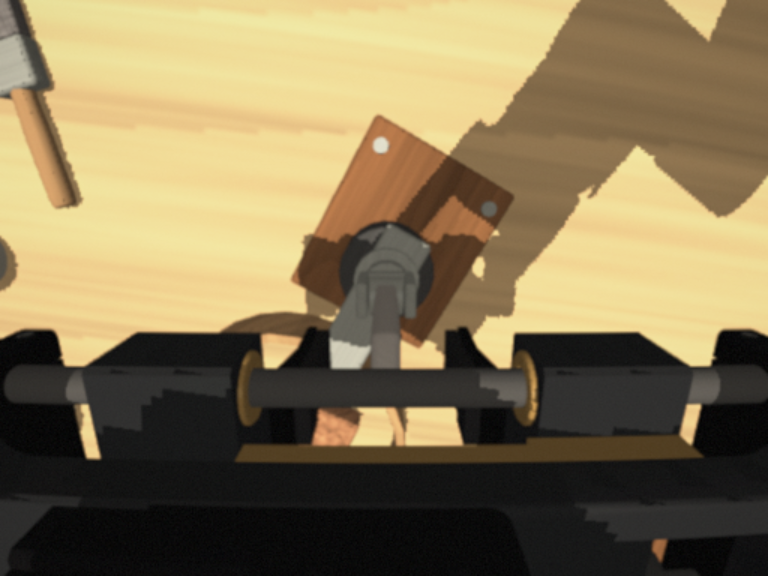

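carry_out:
  moves:
    - [0, 0, 0, 0, 0, 0, 0]
    - [0, 0, 0, 0, 0, 0, 0]
    - [0, 0, 0, 0, 0, 0, 0]
    - [0, 0, 0, 0, 0, 0, 0]
    - [0, 0, 0, 0, 0, 0, 0]
    - [0, 0, 0, 0, 0, 0, 0]
    - [0, 0, 0, 0, 0, 0, 0]
  force: 45

```text
time: 4.05
position: [0.4589, -0.1062, 0.1924]
tool_rot: [-0.464, -0.534, 0.534, 0.464]
ft_force: [0.1, -3.4, -1.0]
grip_width: 0.0112
```

```bash
cat > s.py <<'E'
from h import *
o=robot.get_obs();M=R.from_quat(o['tool_rot']).as_matrix()
np.set_printoptions(precision=4,suppress=True)
print(o['time'],'q6',o['q'][5],'yawx',np.arctan2(M[1,0],M[0,0]),o['position'],o['ft_force'],o['moment'],o['grip_width'])
E
python3 s.py
```

```text
4.05 q6 -2.175466617009498 yawx 1.7110405698811622 [ 0.4589 -0.1062  0.1924] [ 0.1076 -3.3993 -0.9836] [-0.2745 -0.0683 -0.0847] 0.011192450636222661
```

carry_out:
  moves:
    - [0, 0, 0.01, 0, 0, 0.1, 0]
    - [0, 0, 0.03, 0, 0, 0.2, 0]
    - [0, 0, 0.04, 0, 0, 0.3, 0]
    - [0, 0, 0.05, 0, 0, 0.4, 0]
    - [0, 0, 0.06, 0, 0, 0.5, 0]
    - [0, 0, 0.08, 0, 0, 0.6, 0]

```text
time: 4.65
position: [0.4591, -0.1051, 0.1916]
tool_rot: [-0.601, -0.372, 0.371, 0.602]
ft_force: [0.3, 0.9, -0.0]
grip_width: 0.0112
```

```bash
python3 s.py
```

```text
4.65 q6 -1.5719469442389296 yawx 1.106930640801561 [ 0.4591 -0.1051  0.1916] [ 0.3303  0.8989 -0.0388] [ 0.2192 -0.288   0.0986] 0.011196275899587906
```

carry_out:
  moves:
    - [0, 0, 0.01, 0, 0, 0.1, 0]
    - [0, 0, 0.03, 0, 0, 0.2, 0]
    - [0, 0, 0.04, 0, 0, 0.3, 0]

```text
time: 4.95
position: [0.4594, -0.1046, 0.1912]
tool_rot: [-0.65, -0.278, 0.277, 0.651]
ft_force: [1.4, 1.9, -0.9]
grip_width: 0.0114
```

```bash
python3 s.py
```

```text
4.95 q6 -1.2719151829740682 yawx 0.806576169174988 [ 0.4594 -0.1046  0.1912] [ 1.447   1.8845 -0.8803] [ 0.4063 -0.5538  0.1165] 0.011376054667776218
```

carry_out:
  moves:
    - [0, 0, 0.01, 0, 0, 0.1, 0]
    - [0, 0, 0.03, 0, 0, 0.2, 0]
    - [0, 0, 0.04, 0, 0, 0.3, 0]

```text
time: 5.25
position: [0.4598, -0.1041, 0.1909]
tool_rot: [-0.684, -0.178, 0.176, 0.685]
ft_force: [3.3, 4.3, -0.2]
grip_width: 0.011
```

```bash
python3 s.py
```

```text
5.25 q6 -0.9725691778014114 yawx 0.5068554841416746 [ 0.4598 -0.1041  0.1909] [ 3.2555  4.2736 -0.2321] [ 0.7878 -0.7655  0.3403] 0.010960009707209435
```

carry_out:
  moves:
    - [0, 0.04, 0.01, 0.02, 0, 0.06, 0]
    - [0, 0.06, 0.015, 0.03, 0, 0.12, 0]
    - [0, 0.06, 0.015, 0.03, 0, 0.12, 0]

```text
time: 5.55
position: [0.4601, -0.1038, 0.1908]
tool_rot: [-0.693, -0.138, 0.137, 0.694]
ft_force: [2.6, 3.8, 0.1]
grip_width: 0.0114
```

```bash
python3 s.py
```

```text
5.55 q6 -0.8552340750276942 yawx 0.3917074131351698 [ 0.4601 -0.1038  0.1908] [2.6331 3.829  0.0837] [ 0.7629 -0.7256  0.3576] 0.011408361077520282
```

carry_out:
  moves:
    - [0, 0, 0, 0, 0, 0, 0]
    - [0, 0, 0, 0, 0, 0, 0]

```text
time: 5.75
position: [0.4601, -0.104, 0.1908]
tool_rot: [-0.693, -0.139, 0.137, 0.694]
ft_force: [3.4, 3.9, 0.0]
grip_width: 0.0113
```

```bash
python3 s.py; python3 - <<'E'
from h import *
cv2.imwrite('pics/w3.png',cv2.resize(robot.camera('wrist')[:,:,::-1],(768,576)))
E
```

```text
5.75 q6 -0.8562586405586243 yawx 0.3924066015431991 [ 0.4601 -0.104   0.1908] [3.3554 3.9257 0.0111] [ 0.7495 -0.8112  0.3295] 0.011275652057481551
```

View pics/w3.png

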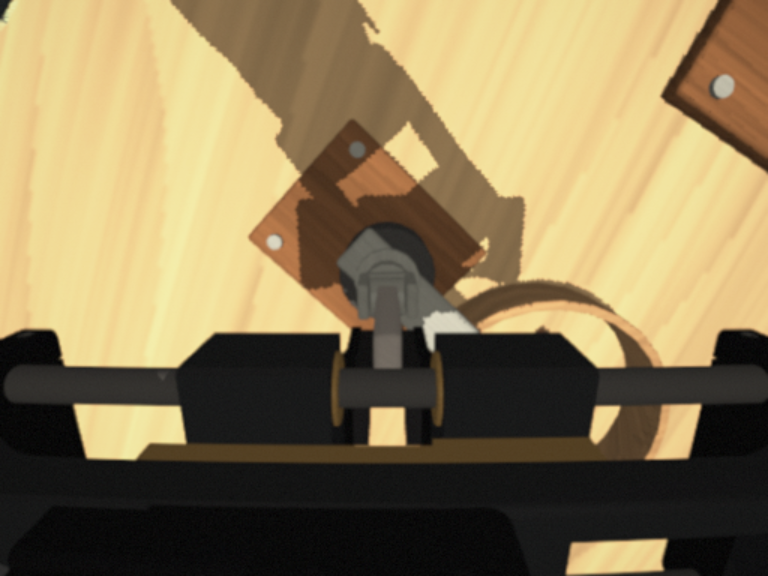

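carry_out:
  moves:
    - [0, 0, 0.005, 0, 0, 0.05, 0]

```text
time: 5.9
position: [0.4603, -0.104, 0.1908]
tool_rot: [-0.696, -0.121, 0.119, 0.697]
ft_force: [4.4, 4.6, -1.0]
grip_width: 0.0113
```

```bash
python3 s.py
```

```text
5.9 q6 -0.8055126845118077 yawx 0.34174394400800934 [ 0.4603 -0.104   0.1908] [ 4.4176  4.5998 -0.9966] [ 0.783  -0.8558  0.531 ] 0.011326053236185303
```

carry_out:
  moves:
    - [0, 0, 0, 0, 0, 0, 0]
    - [0, 0, 0, 0, 0, 0, 0]
    - [0, 0, 0, 0, 0, 0, 0]
    - [0, 0, 0, 0, 0, 0, 0]

```text
time: 6.3
position: [0.4603, -0.104, 0.1907]
tool_rot: [-0.696, -0.122, 0.12, 0.697]
ft_force: [3.4, 5.3, 0.2]
grip_width: 0.0117
```

```bash
python3 s.py
```

```text
6.3 q6 -0.8065537660838145 yawx 0.3427307897820991 [ 0.4603 -0.104   0.1907] [3.407  5.2886 0.1989] [ 0.79   -0.7926  0.4343] 0.011690549551737307
```

carry_out:
  moves:
    - [0.7, 0, 0, 0, 0, 0, 0]
    - [0.7, 0, 0, 0, 0, 0, 0]
    - [0.7, 0, 0, 0, 0, 0, 0]
    - [0.7, 0, 0, 0, 0, 0, 0]
    - [0.7, 0, 0, 0, 0, 0, 0]
    - [0.7, 0, 0, 0, 0, 0, 0]
    - [0.7, 0, -3, 0, 0, 0, 0]
    - [0.7, 0, -6, 0, 0, 0, 0]
    - [0.7, 0, -10, 0, 0, 0, 0]
    - [0.7, 0, -13.8, 0, 0, 0, 0]
    - [0.7, 0, -13.8, 0, 0, 0, 0]

```text
time: 7.4
position: [0.4622, -0.1068, 0.3339]
tool_rot: [0.699, 0.123, -0.117, -0.694]
ft_force: [0.6, -0.6, -0.5]
grip_width: 0.0607
```

```bash
python3 s.py; python3 - <<'E'
from h import *
import pickle
o=robot.get_obs(); pickle.dump(o,open('o4.pkl','wb'))
a=robot.camera('wrist')[:,:,::-1]
cv2.imwrite('pics/w4.png',cv2.resize(a,(768,576)))
c=cv2.resize(a[130:230,205:305],None,fx=6,fy=6,interpolation=cv2.INTER_CUBIC); c=cv2.convertScaleAbs(c,alpha=1.5)
cv2.imwrite('pics/w4c.png',c)
E
```

```text
7.4 q6 -0.8040721663024247 yawx 0.3410922671998263 [ 0.4622 -0.1068  0.3339] [ 0.5955 -0.5698 -0.526 ] [ 0.0132 -0.1259  0.0307] 0.060705834234545945
```

View pics/w4c.png

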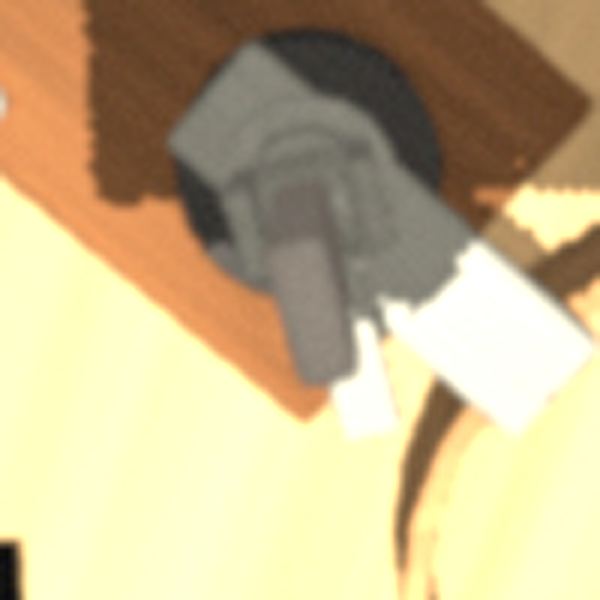

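```bash
python3 - <<'E'
from h import *
import pickle
o=pickle.load(open('o4.pkl','rb'))
g=lambda u,v,z: onz('wrist',205+u/6,130+v/6,z,o)[:2]
n=g(303,239,.211);f=g(331,379,.211);r=g(370,434,.0968)
print('near',n,'far',f,'mid',(n+f)/2,'len',np.linalg.norm(f-n),'yaw',np.arctan2(*(f-n)[::-1]))
print('rest',r)
for b in [(n+f)/2,np.array([.4601,-.1045])]:
  print(np.linalg.norm(r-b),'yaw',np.arctan2(*(r-b)[::-1]))
M=R.from_quat(o['tool_rot']).as_matrix();print('tool z yaw',np.arctan2(M[1,2],M[0,2]),'x',np.arctan2(M[1,0],M[0,0]))
E
```

```text
near [ 0.45586145 -0.09435981] far [ 0.46923373 -0.11706118] mid [ 0.46254759 -0.10571049] len 0.026347108505452348 yaw -1.0384660783749224
rest [ 0.49628434 -0.15811249]
0.06232285120859269 yaw -0.9987874095628956
0.0646807984823251 yaw -0.9770991218144977
tool z yaw 1.9118138767281256 x 0.3410922671998263
```

carry_out:
  moves:
    - [0, -0.6, 0, 2.6, 0, -0.12, 0]
    - [0, -1.2, 0, 5.3, 0, -0.23, 0]
    - [0, -1.2, 0, 5.3, 0, -0.23, 0]
    - [0, -1.2, 0, 5.3, 0, -0.23, 0]
    - [0, -1.2, 0, 5.3, 0, -0.23, 0]
    - [0, -1.2, 0, 5.3, 0, -0.23, 0]
    - [0, -1.2, 0, 5.3, 0, -0.23, 0]
    - [0, -1.2, 0, 5.3, 0, -0.23, 0]
    - [0, -1.2, 0, 5.3, 0, -0.23, 0]
    - [0, -1.2, 0, 5.3, 0, -0.23, 0]
    - [0, -1.2, 0, 5.3, 0, -0.23, 0]

```text
time: 8.55
position: [0.4301, -0.0593, 0.3286]
tool_rot: [0.679, 0.199, -0.199, -0.678]
ft_force: [0.8, -0.1, 0.6]
grip_width: 0.0002
```

```bash
python3 s.py; python3 - <<'E'
from h import *
o=robot.get_obs();M=R.from_quat(o['tool_rot']).as_matrix()
print('axis in tool cm',M.T@(np.array([.461,-.105,.113])-o['position'])*100,'zyaw',np.arctan2(M[1,2],M[0,2]))
print('rest_end dir in tool', M.T@np.array([np.cos(-1),np.sin(-1),0]))
a=robot.camera('wrist')[:,:,::-1]
cv2.imwrite('pics/w5.png',cv2.resize(a,(768,576)))
E
```

```text
8.55 q6 -0.9663511459388261 yawx 0.5709135762213233 [ 0.4301 -0.0593  0.3286] [ 0.7685 -0.0859  0.5942] [ 0.0114 -0.1246  0.068 ] 0.00021987534823386456
axis in tool cm [ 0.12296415 21.5598528  -5.51447114] zyaw 2.141709899376402
rest_end dir in tool [-1.17249426e-04  5.69266915e-05 -9.99999992e-01]
```

View pics/w5.png

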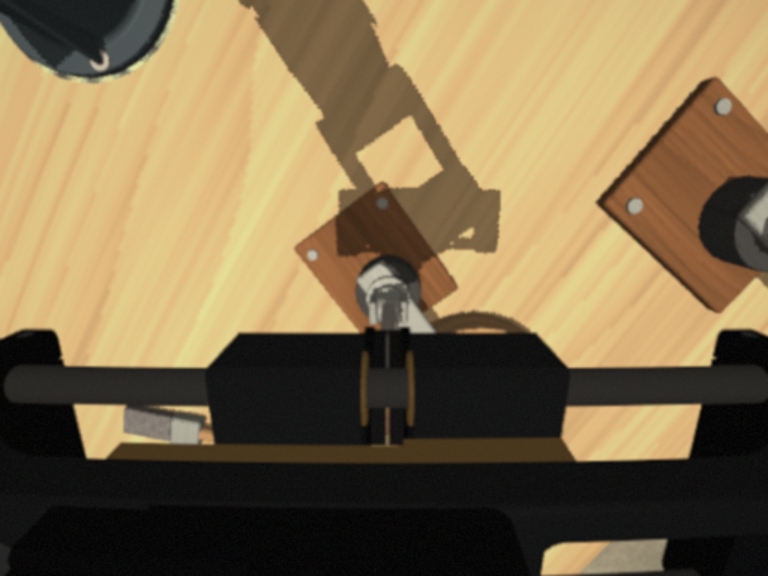

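carry_out:
  moves:
    - [0, 0.1, 4, 0, 0, 0, 0]
    - [0, 0.1, 8, 0, 0, 0, 0]
    - [0, 0.1, 11.8, 0, 0, 0, 0]
    - [0, 0.1, 11.8, -1.0, 0, 0, 0]
    - [0, 0.1, 11.8, -2.0, 0, 0, 0]
    - [0, 0.1, 11.8, -3.0, 0, 0, 0]
    - [0, 0.1, 11.8, -3.5, 0, 0, 0]

```text
time: 9.3
position: [0.4526, -0.0903, 0.2126]
tool_rot: [0.68, 0.2, -0.197, -0.677]
ft_force: [0.5, 0.8, 0.3]
grip_width: 0.0001
```

```bash
python3 s.py
```

```text
9.3 q6 -1.0097098434469896 yawx 0.5700958586524233 [ 0.4526 -0.0903  0.2126] [0.5199 0.816  0.3368] [ 0.0165 -0.1054 -0.0227] 6.521394025478207e-05
```

carry_out:
  moves:
    - [0, 0, 0, -0.5, 0, 0, 0]
    - [0, 0, 0, -1.0, 0, 0, 0]
    - [0, 0, 0, -1.5, 0, 0, 0]
    - [0, 0, 0, -2.0, 0, 0, 0]

```text
time: 9.7
position: [0.4609, -0.1052, 0.2107]
tool_rot: [0.679, 0.199, -0.199, -0.678]
ft_force: [0.6, 1.1, -0.6]
grip_width: -0.0001
```

```bash
python3 s.py;python3 - <<'E'
from h import *
a=robot.camera('wrist')[:,:,::-1]
cv2.imwrite('pics/w6.png',cv2.resize(a[150:300,180:340],None,fx=4,fy=4))
cv2.imwrite('pics/s6.png',cv2.resize(robot.camera('scene')[130:250,160:290,::-1],None,fx=5,fy=5))
E
```

```text
9.7 q6 -1.032642311127467 yawx 0.5711129637662189 [ 0.4609 -0.1052  0.2107] [ 0.6029  1.1019 -0.5819] [ 0.0338 -0.1831 -0.0401] -6.357615654559601e-05
```

View pics/s6.png

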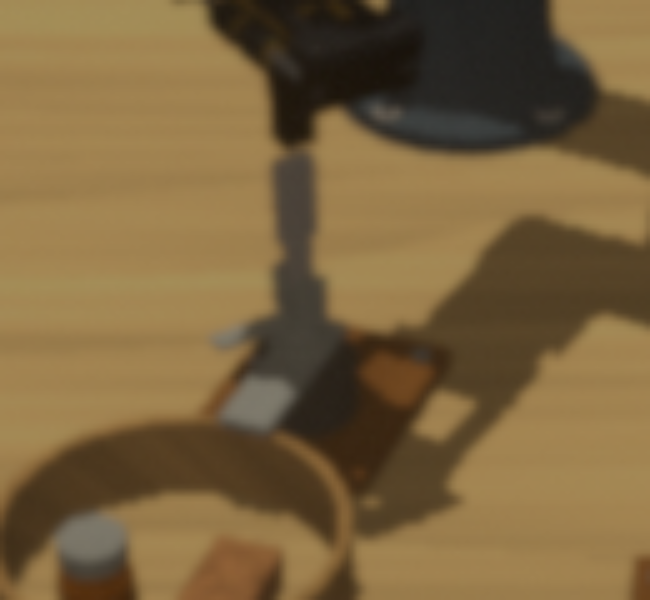

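View pics/w6.png

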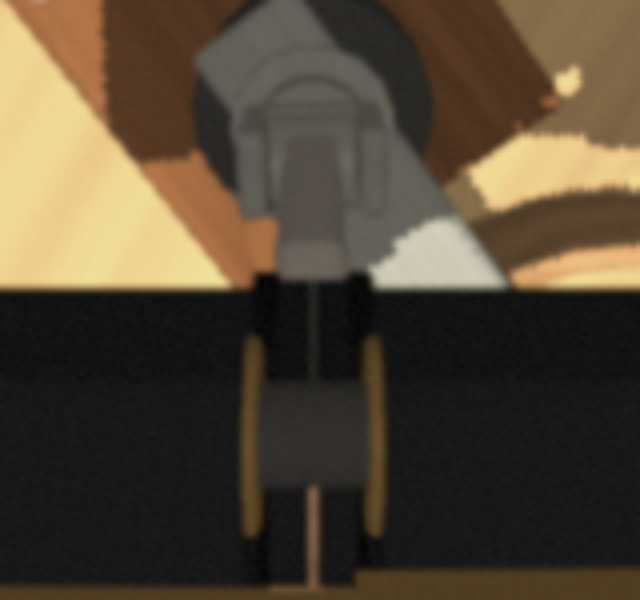

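```bash
python3 - <<'E'
from h import *
o=robot.get_obs()
b=np.array([.461,-.105]);d=np.array([np.cos(-1),np.sin(-1)])
for th in (0,.15,.32,.45):
  for w in (-.014,.014):
    s=.098*np.sin(th)+w*np.cos(th);h=.113+.098*np.cos(th)-w*np.sin(th)
    P=[*(b+s*d),h]
    print(th,w,'wrist',((proj('wrist',P,o)-[180,150])*4).round(),'scene',((proj('scene',P)-[160,130])*5).round())
M=R.from_quat(o['tool_rot']).as_matrix()
for z in (-.01,.0,.01):
  P=o['position']+M@[0,.025,z]
  print('ftip',z,P,((proj('wrist',P,o)-[180,150])*4).round(),((proj('scene',P)-[160,130])*5).round())
E
```

```text
0 -0.014 wrist [313. 227.] scene [314. 145.]
0 0.014 wrist [313. 386.] scene [274. 157.]
0.15 -0.014 wrist [313. 315.] scene [293. 150.]
0.15 0.014 wrist [313. 453.] scene [253. 168.]
0.32 -0.014 wrist [313. 403.] scene [269. 159.]
0.32 0.014 wrist [313. 512.] scene [231. 184.]
0.45 -0.014 wrist [313. 459.] scene [251. 169.]
0.45 0.014 wrist [313. 544.] scene [216. 198.]
ftip -0.01 [ 0.46665624 -0.11398157  0.18564566] [313. 309.] [280. 190.]
ftip 0.0 [ 0.4612543  -0.10556617  0.18563899] [313. 259.] [294. 186.]
ftip 0.01 [ 0.45585236 -0.09715077  0.18563232] [313. 207.] [308. 181.]
```

```bash
python3 - <<'E'
from h import *
o=robot.get_obs()
cv2.imwrite('pics/t7.png',cv2.resize(robot.camera('top')[165:245,240:340,::-1],None,fx=7,fy=7))
s=robot.camera('scene')[130:210,180:260,::-1]
cv2.imwrite('pics/s7.png',cv2.convertScaleAbs(cv2.resize(s,None,fx=7,fy=7,interpolation=cv2.INTER_CUBIC),alpha=2))
M=R.from_quat(o['tool_rot']).as_matrix()
for z in (-.0095,0,.0095):
  for y in (0,.006,.012,.018,.025):
    P=o['position']+M@[0,y,z]; print(z,y,((proj('wrist',P,o)-[180,150])*4).round(),((proj('scene',P)-[180,130])*7).round())
E
```

```text
-0.0095 0 [313. 363.] [251. 218.]
-0.0095 0.006 [313. 348.] [252. 230.]
-0.0095 0.012 [313. 334.] [252. 241.]
-0.0095 0.018 [313. 321.] [253. 253.]
-0.0095 0.025 [313. 306.] [254. 266.]
0 0 [313. 311.] [270. 212.]
0 0.006 [313. 297.] [271. 224.]
0 0.012 [313. 284.] [271. 235.]
0 0.018 [313. 272.] [272. 247.]
0 0.025 [313. 259.] [272. 260.]
0.0095 0 [313. 256.] [289. 206.]
0.0095 0.006 [313. 244.] [289. 218.]
0.0095 0.012 [313. 233.] [290. 229.]
0.0095 0.018 [313. 222.] [290. 241.]
0.0095 0.025 [313. 210.] [291. 254.]
```

View pics/s7.png

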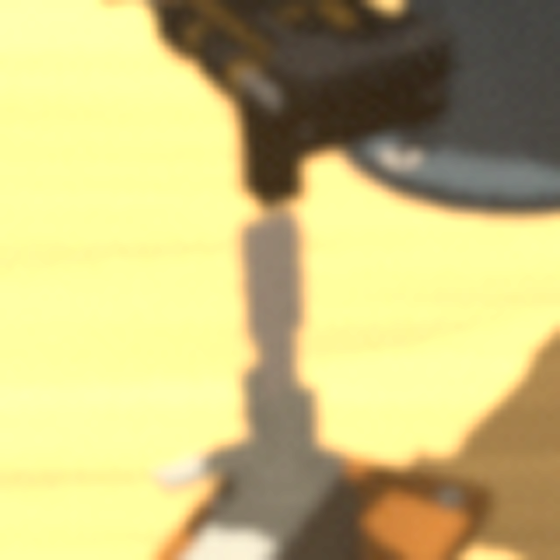

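View pics/t7.png

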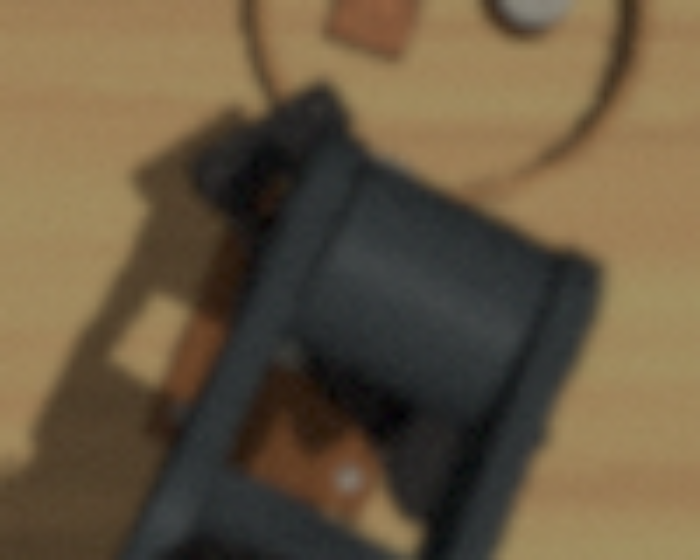

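carry_out:
  moves:
    - [0, 0, -0.5, 1.5, 0, 0, 0]
    - [0, 0, -0.5, 3.0, 0, 0, 0]
    - [0, 0, -0.5, 4.0, 0, 0, 0]
    - [0, 0, 1.0, 4.0, 0, 0, 0]
    - [0, 0, 2.5, 4.0, 0, 0, 0]
    - [0, 0, 2.5, 4.0, 0, 0, 0]

```text
time: 10.5
position: [0.437, -0.0697, 0.1844]
tool_rot: [-0.677, -0.198, 0.201, 0.679]
ft_force: [-1.1, 0.0, -0.1]
grip_width: 0.0005
```

```bash
python3 s.py;python3 - <<'E'
from h import *
a=robot.camera('wrist')[:,:,::-1]
cv2.imwrite('pics/w8.png',cv2.resize(a[150:300,180:340],None,fx=4,fy=4))
s=robot.camera('scene')[130:210,180:260,::-1]
cv2.imwrite('pics/s8.png',cv2.convertScaleAbs(cv2.resize(s,None,fx=7,fy=7,interpolation=cv2.INTER_CUBIC),alpha=2))
E
```

```text
10.5 q6 -0.9837684573006452 yawx 0.5720688138198342 [ 0.437  -0.0697  0.1844] [-1.1468  0.0446 -0.0887] [-0.0253 -0.0709  0.0336] 0.0005205041798614033
```

View pics/s8.png

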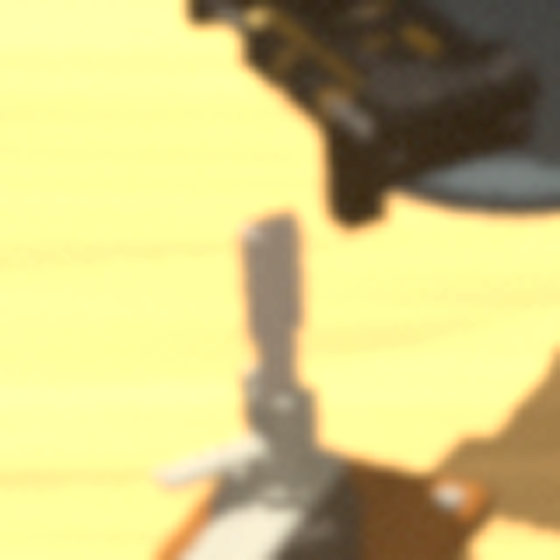

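View pics/w8.png

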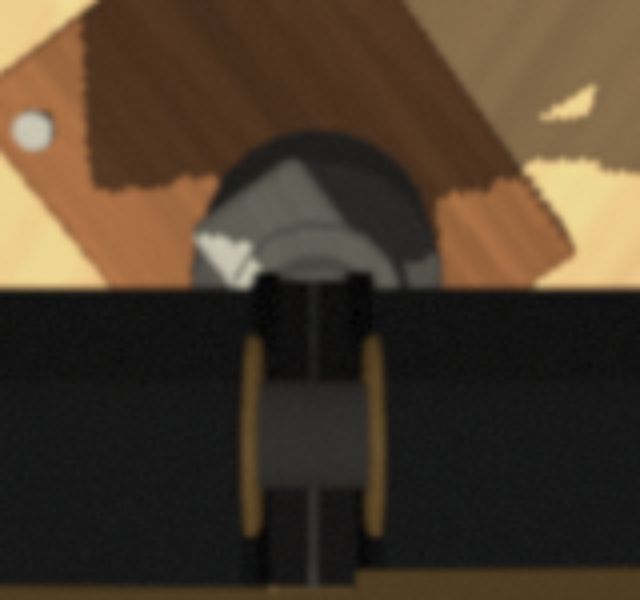

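```bash
python3 - <<'E'
from h import *
for z in (.16,.17,.18,.19,.2,.21): print(z,((proj('scene',[.437,-.0697,z])-[180,130])*7).round())
E
```

```text
0.16 [356. 280.]
0.17 [356. 262.]
0.18 [355. 243.]
0.19 [355. 224.]
0.2 [354. 205.]
0.21 [354. 186.]
```

carry_out:
  moves:
    - [0, 0, 0.5, -0.8, 0, 0, 0]
    - [0, 0, 0.5, -1.6, 0, 0, 0]
    - [0, 0, 0.5, -2.4, 0, 0, 0]
    - [0, 0, 0.5, -3.2, 0, 0, 0]
    - [0, 0, 0.5, -4.0, 0, 0, 0]
    - [0, 0, 0.5, -4.6, 0, 0, 0]

```text
time: 11.2
position: [0.4647, -0.1093, 0.1804]
tool_rot: [-0.678, -0.199, 0.198, 0.68]
ft_force: [2.3, 7.5, -3.0]
grip_width: 0.0004
```

```bash
python3 s.py;python3 - <<'E'
from h import *
a=robot.camera('wrist')[:,:,::-1]
cv2.imwrite('pics/w9.png',cv2.resize(a[150:300,180:340],None,fx=4,fy=4))
s=robot.camera('scene')[130:210,180:260,::-1]
cv2.imwrite('pics/s9.png',cv2.convertScaleAbs(cv2.resize(s,None,fx=7,fy=7,interpolation=cv2.INTER_CUBIC),alpha=2))
E
```

```text
11.2 q6 -1.0396179557027267 yawx 0.569155372416897 [ 0.4647 -0.1093  0.1804] [ 2.2964  7.5445 -2.9944] [ 1.2809 -0.3972  0.0544] 0.0004132961205145194
```

View pics/s9.png

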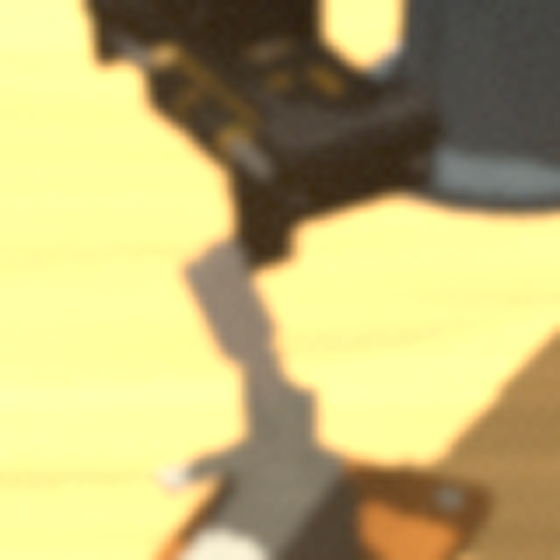

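carry_out:
  moves:
    - [0, 0, 0, 0, 0, 0, 0]

```text
time: 11.4
position: [0.465, -0.1099, 0.1803]
tool_rot: [-0.678, -0.199, 0.198, 0.679]
ft_force: [2.9, 4.7, -1.2]
grip_width: 0.0005
```

```bash
python3 s.py
```

```text
11.4 q6 -1.0392419889821713 yawx 0.5695384317772958 [ 0.465  -0.1099  0.1803] [ 2.8581  4.6771 -1.1564] [ 0.8411 -0.4648  0.0254] 0.0005424290930324435
```

View pics/w9.png

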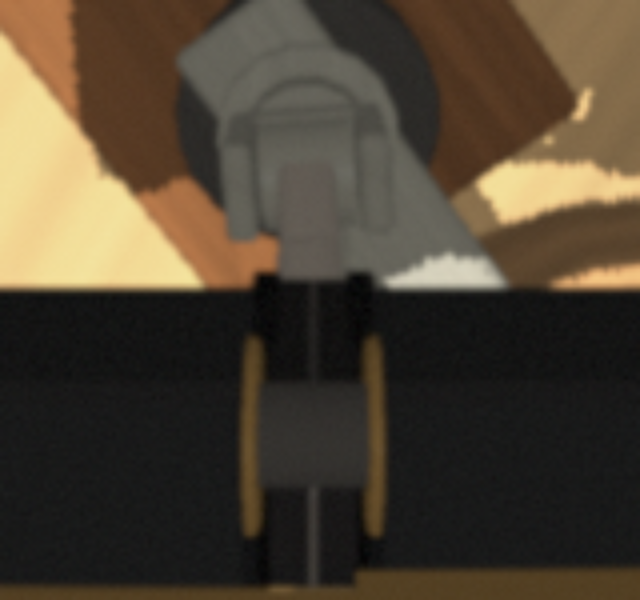

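carry_out:
  moves:
    - [0, 0.1, 0.2, -0.7, 0, 0, 0]
    - [0, 0.1, 0.5, -1.4, 0, 0, 0]
    - [0, 0.1, 0.8, -2.1, 0, 0, 0]
    - [0, 0.1, 1.2, -2.7, 0, 0, 0]

```text
time: 11.8
position: [0.4813, -0.1323, 0.1691]
tool_rot: [0.679, 0.2, -0.197, -0.678]
ft_force: [2.9, 5.2, 2.1]
grip_width: 0.0009
```

```bash
python3 s.py;python3 - <<'E'
from h import *
o=robot.get_obs();M=R.from_quat(o['tool_rot']).as_matrix();print('F tool',M.T@o['ft_force'])
a=robot.camera('wrist')[:,:,::-1]
cv2.imwrite('pics/w10.png',cv2.resize(a[130:280,180:340],None,fx=4,fy=4))
s=robot.camera('scene')[130:210,180:260,::-1]
cv2.imwrite('pics/s10.png',cv2.convertScaleAbs(cv2.resize(s,None,fx=7,fy=7,interpolation=cv2.INTER_CUBIC),alpha=2))
E
```

```text
11.8 q6 -1.0658933671709234 yawx 0.569939320343049 [ 0.4813 -0.1323  0.1691] [2.9205 5.1921 2.0856] [ 0.907  -0.6212  0.0622] 0.0008739885165596656
F tool [ 5.26785576 -2.07080181  2.79257493]
```

View pics/s10.png

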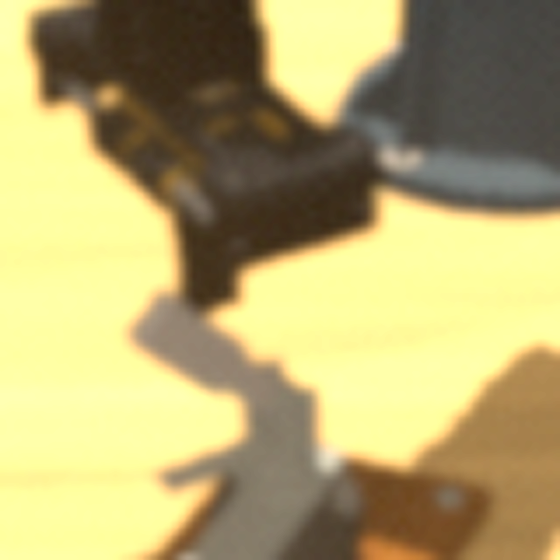

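View pics/w10.png

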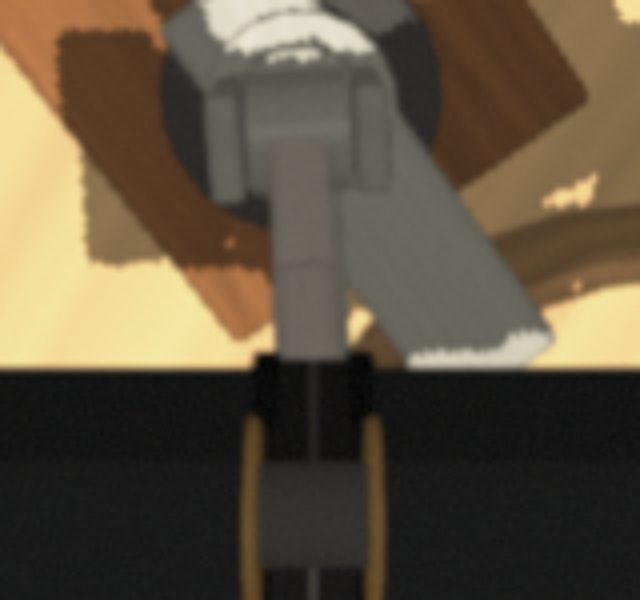

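carry_out:
  moves:
    - [0, 0, 0.6, -0.6, 0, 0, 0]
    - [0, 0, 1.1, -1.1, 0, 0, 0]
    - [0, 0, 1.6, -1.6, 0, 0, 0]
    - [0, 0, 2.1, -2.0, 0, 0, 0]

```text
time: 12.3
position: [0.4929, -0.1508, 0.1486]
tool_rot: [0.68, 0.201, -0.197, -0.677]
ft_force: [3.6, 1.8, 4.9]
grip_width: 0.0001
```

```bash
python3 s.py;python3 - <<'E'
from h import *
o=robot.get_obs();M=R.from_quat(o['tool_rot']).as_matrix();print('F tool',M.T@o['ft_force'])
s=robot.camera('scene')[130:210,180:260,::-1]
cv2.imwrite('pics/s11.png',cv2.convertScaleAbs(cv2.resize(s,None,fx=7,fy=7,interpolation=cv2.INTER_CUBIC),alpha=2))
E
```

```text
12.3 q6 -1.0849684440401781 yawx 0.5707631571816413 [ 0.4929 -0.1508  0.1486] [3.5626 1.8418 4.8619] [ 0.3271 -0.6367  0.0549] 0.00012352980755235663
F tool [ 4.00819253 -4.84722689 -0.40202583]
```

View pics/s11.png

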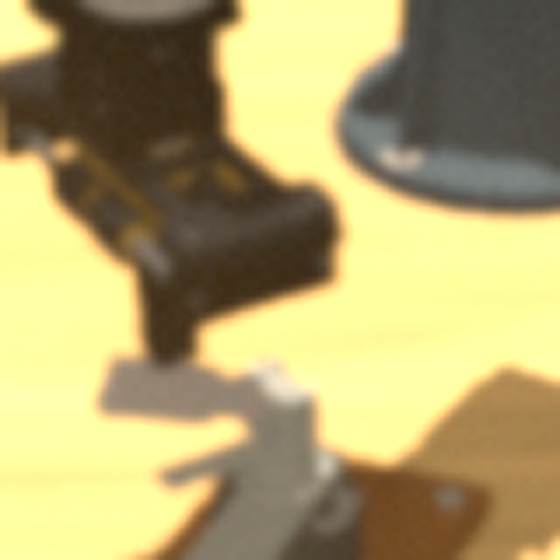

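carry_out:
  moves:
    - [0, 0, 0.6, -0.4, 0, 0, 0]
    - [0, 0, 1.2, -0.7, 0, 0, 0]
    - [0, 0, 1.7, -0.8, 0, 0, 0]
    - [0, 0, 2.1, -0.8, 0, 0, 0]

```text
time: 12.75
position: [0.4955, -0.1574, 0.1268]
tool_rot: [0.68, 0.2, -0.199, -0.677]
ft_force: [1.8, -2.7, 4.5]
grip_width: 0.0001
```

```bash
python3 s.py
```

```text
12.75 q6 -1.0918527217144727 yawx 0.5712932955473483 [ 0.4955 -0.1574  0.1268] [ 1.8057 -2.7061  4.4856] [-0.4042 -0.5383 -0.0471] 0.00011619236170218485
```

carry_out:
  moves:
    - [0, 0, 0.2, 0, 0, 0, 0]
    - [0, 0, 0.4, 0, 0, 0, 0]
    - [0, 0, 0.5, 0, 0, 0, 0]
    - [0, 0, 0.5, 0, 0, 0, 0]

```text
time: 13.15
position: [0.4944, -0.156, 0.1215]
tool_rot: [0.679, 0.199, -0.199, -0.678]
ft_force: [1.5, -2.7, 4.0]
grip_width: 0.0005
```

```bash
python3 s.py;python3 - <<'E'
from h import *
o=robot.get_obs();M=R.from_quat(o['tool_rot']).as_matrix();print('F tool',M.T@o['ft_force'])
s=robot.camera('scene')[130:210,180:260,::-1]
cv2.imwrite('pics/s12.png',cv2.convertScaleAbs(cv2.resize(s,None,fx=7,fy=7,interpolation=cv2.INTER_CUBIC),alpha=2))
E
```

```text
13.15 q6 -1.0918793566591756 yawx 0.571168936738809 [ 0.4944 -0.156   0.1215] [ 1.4616 -2.7302  4.0083] [-0.4211 -0.3945 -0.009 ] 0.0004948578305441164
F tool [-0.24794914 -4.00731526 -3.08815504]
```

View pics/s12.png

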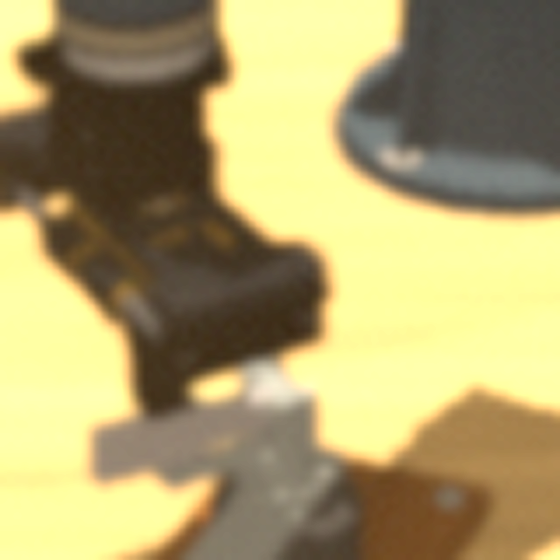

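carry_out:
  moves:
    - [0, 0, 0.2, 0, 0, 0, 0]
    - [0, 0, 0.4, 0, 0, 0, 0]
    - [0, 0, 0.4, 0, 0, 0, 0]

```text
time: 13.5
position: [0.4948, -0.156, 0.1176]
tool_rot: [0.679, 0.199, -0.199, -0.678]
ft_force: [1.2, -2.5, 3.8]
grip_width: 0.0005
```

```bash
python3 s.py
```

```text
13.5 q6 -1.0919023765857023 yawx 0.5710816585052376 [ 0.4948 -0.156   0.1176] [ 1.2012 -2.4631  3.8008] [-0.4392 -0.5837  0.0023] 0.00048559676272359574
```

carry_out:
  moves:
    - [0, 0, 0.15, 0, 0, 0, 0]
    - [0, 0, 0.3, 0, 0, 0, 0]
    - [0, 0, 0.3, 0, 0, 0, 0]

```text
time: 13.8
position: [0.4953, -0.1561, 0.1162]
tool_rot: [0.679, 0.2, -0.199, -0.678]
ft_force: [0.4, -0.9, 15.6]
grip_width: 0.0007
```

```bash
python3 s.py;python3 - <<'E'
from h import *
s=robot.camera('scene')[130:210,180:260,::-1]
cv2.imwrite('pics/s13.png',cv2.convertScaleAbs(cv2.resize(s,None,fx=7,fy=7,interpolation=cv2.INTER_CUBIC),alpha=2))
E
```

```text
13.8 q6 -1.0919683597022105 yawx 0.5712426400263773 [ 0.4953 -0.1561  0.1162] [ 0.4466 -0.9038 15.5591] [-0.2596 -0.1696 -0.0084] 0.0007233193200482859
```

View pics/s13.png

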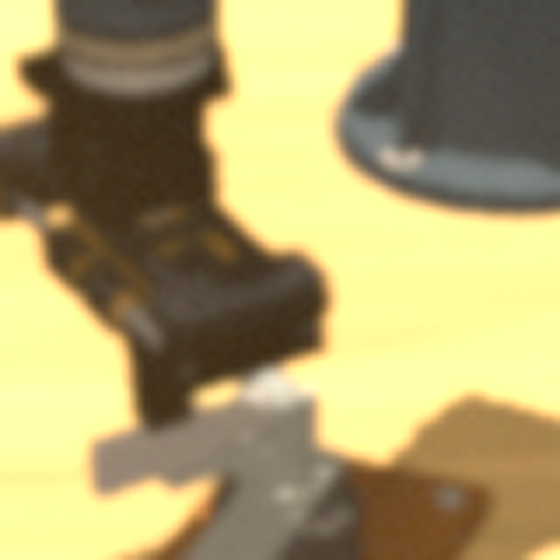

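carry_out:
  moves:
    - [0, 0, -0.3, 0, 0, 0, 0]
    - [0, 0, -1, 0, 0, 0, 0]
    - [0, 0, -3, 0, 0, 0, 0]
    - [0, 0, -7, 0, 0, 0, 0]
    - [0, 0, -11, 2, 0, 0, 0]
    - [0, 0, -15, 5, 0, 0, 0]
    - [0, 0, -18, 8, 0, 0, 0]
    - [0, 0, -18, 8, 0, 0, 0]
    - [0, 0, -18, 8, 0, 0, 0]

```text
time: 14.75
position: [0.4501, -0.0874, 0.2943]
tool_rot: [-0.678, -0.199, 0.2, 0.679]
ft_force: [0.3, -0.4, -0.3]
grip_width: 0.0003
```

```bash
python3 s.py;python3 - <<'E'
from h import *
o=robot.get_obs()
a=robot.camera('wrist')[:,:,::-1]
cv2.imwrite('pics/w14.png',cv2.convertScaleAbs(cv2.resize(a[90:240,150:350],None,fx=4,fy=4,interpolation=cv2.INTER_CUBIC),alpha=1.4))
cv2.imwrite('pics/s14.png',cv2.resize(robot.camera('scene')[130:280,80:280,::-1],None,fx=4,fy=4,interpolation=cv2.INTER_CUBIC))
b=np.array([.461,-.105])
for yaw in (-1.1,-1,-.9):
  d=np.array([np.cos(yaw),np.sin(yaw)])
  for th in (1.4,1.45,1.55):
    P=[*(b+d*.098*np.sin(th)),.113+.098*np.cos(th)]
    print(yaw,th,((proj('wrist',P,o)-[150,90])*4).round(),((proj('scene',P)-[80,130])*4).round())
E
```

```text
14.75 q6 -1.0086352381393988 yawx 0.5722573398547531 [ 0.4501 -0.0874  0.2943] [ 0.3228 -0.3606 -0.323 ] [-0.0116 -0.1099 -0.0176] 0.00028754904968832237
-1.1 1.4 [403. 686.] [445. 239.]
-1.1 1.45 [403. 680.] [444. 244.]
-1.1 1.55 [403. 668.] [444. 255.]
-1 1.4 [432. 687.] [450. 245.]
-1 1.45 [432. 682.] [449. 250.]
-1 1.55 [432. 669.] [449. 261.]
-0.9 1.4 [460. 686.] [456. 251.]
-0.9 1.45 [460. 680.] [456. 256.]
-0.9 1.55 [460. 668.] [456. 267.]
```

View pics/w14.png

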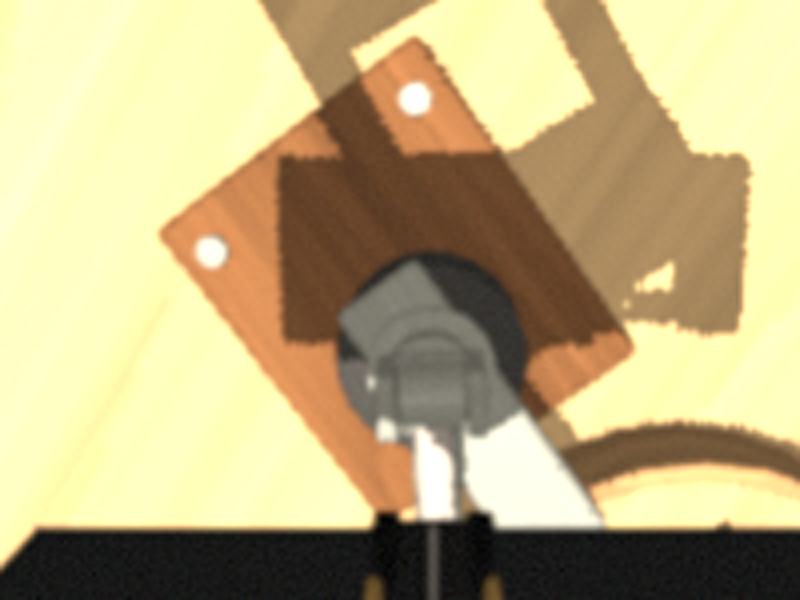

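View pics/s14.png

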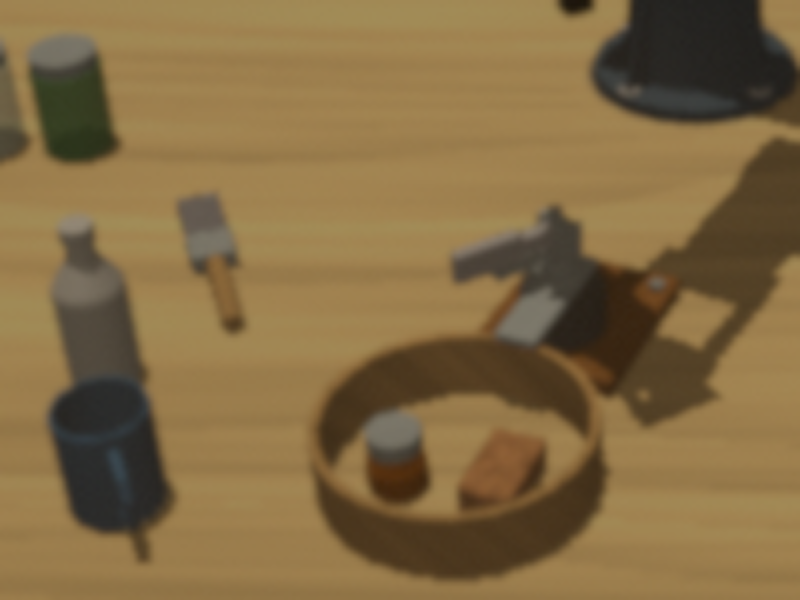

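carry_out:
  moves:
    - [0, 1.5, 0, -4, 0, 0, 0]
    - [0, 3, 0, -8, 0, 0, 0]
    - [0, 4, 0, -10, 0, 0, 0]
    - [0, 4, 4, -10, 0, 0, 0]
    - [0, 4, 8, -10, 0, 0, 0]
    - [0, 4, 12, -10, 0, 0, 0]
    - [0, 4, 15, -10, 0, 0, 0]
    - [0, 4, 15, -10, 0, 0, 0]
    - [0, 4, 15, -10, 0, 0, 0]

```text
time: 15.75
position: [0.5384, -0.1512, 0.1431]
tool_rot: [-0.678, -0.198, 0.2, 0.679]
ft_force: [0.7, 0.5, -0.1]
grip_width: 0.0006
```

```bash
python3 s.py;python3 - <<'E'
from h import *
o=robot.get_obs()
a=robot.camera('wrist')[:,:,::-1]
cv2.imwrite('pics/w15.png',cv2.convertScaleAbs(cv2.resize(a[40:240,130:390],None,fx=3,fy=3,interpolation=cv2.INTER_CUBIC),alpha=1.4))
cv2.imwrite('pics/s15.png',cv2.resize(robot.camera('scene')[130:250,160:280,::-1],None,fx=5,fy=5,interpolation=cv2.INTER_CUBIC))
E
```

```text
15.75 q6 -1.0438524510902036 yawx 0.5701911788037918 [ 0.5384 -0.1512  0.1431] [ 0.7256  0.4553 -0.1388] [ 0.0533 -0.0863  0.0418] 0.0006090349788172907
```

View pics/w15.png

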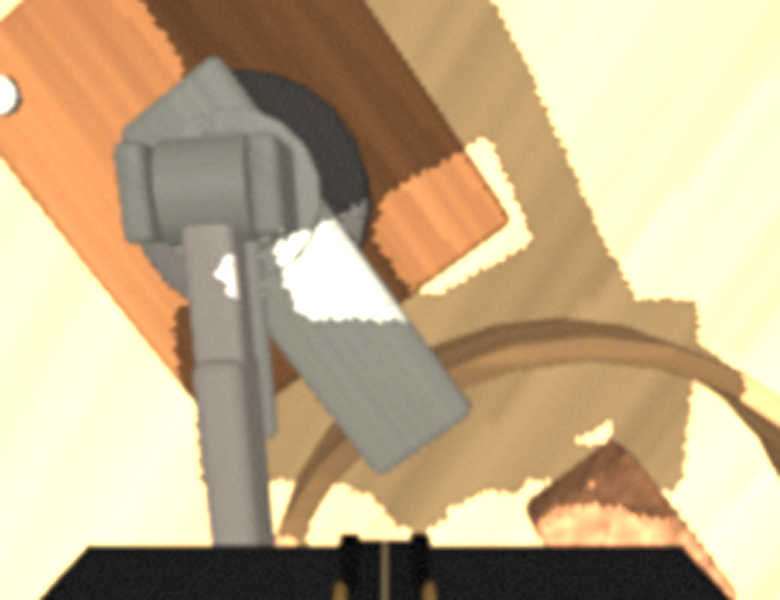

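View pics/s15.png

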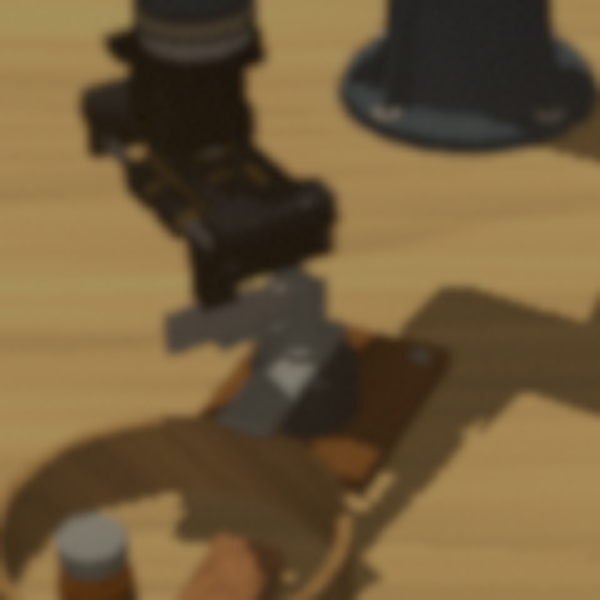

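carry_out:
  moves:
    - [0, 0, 1.6, 0, 0, 0, 0]
    - [0, 0, 3.2, 0, 0, 0, 0]
    - [0, 0, 3.2, 0, 0, 0, 0]
    - [0, -0.5, 3.2, 0, 0, 0, 0]
    - [0, -1.0, 3.2, 0, 0, 0, 0]
    - [0, -1.5, 3.2, 0, 0, 0, 0]
    - [0, -1.5, 3.2, 0, 0, 0, 0]

```text
time: 16.55
position: [0.5259, -0.1596, 0.1133]
tool_rot: [0.679, 0.199, -0.199, -0.678]
ft_force: [0.1, 0.1, 1.2]
grip_width: 0.0002
```

```bash
cat >> s.py <<'E'
print('F tool',M.T@o['ft_force'])
E
python3 s.py
```

```text
16.55 q6 -1.0679943910295266 yawx 0.5701596597126422 [ 0.5259 -0.1596  0.1133] [0.0524 0.0531 1.2356] [ 0.0654 -0.1089 -0.0206] 0.0002409980092383704
F tool [ 0.073  -1.2356  0.0155]
```

carry_out:
  moves:
    - [0, -0.3, 0, 0, 0, 0, 0]
    - [0, -0.6, 0, 0, 0, 0, 0]
    - [0, -0.8, 0, 0, 0, 0, 0]

```text
time: 16.85
position: [0.5202, -0.1634, 0.1127]
tool_rot: [0.679, 0.2, -0.198, -0.678]
ft_force: [2.5, 1.5, -0.9]
grip_width: 0.0004
```

```bash
python3 s.py
```

```text
16.85 q6 -1.0812785758869996 yawx 0.5703603992134441 [ 0.5202 -0.1634  0.1127] [ 2.4981  1.5406 -0.8696] [ 0.3004 -0.5249  0.0016] 0.0003898982167090025
F tool [ 2.9331  0.8744 -0.0514]
```

carry_out:
  moves:
    - [0, -0.3, 0, 0, 0, 0, 0]
    - [0, -0.6, 0, 0, 0, 0, 0]
    - [0, -0.8, 0, 0, 0, 0, 0]

```text
time: 17.15
position: [0.5139, -0.168, 0.1128]
tool_rot: [0.679, 0.2, -0.198, -0.678]
ft_force: [4.7, 2.0, -0.1]
grip_width: 0.0004
```

```bash
python3 s.py
```

```text
17.15 q6 -1.0944406571723122 yawx 0.5704248078874382 [ 0.5139 -0.168   0.1128] [ 4.6778  2.0054 -0.1374] [ 0.3541 -0.8969  0.0124] 0.000412320320583761
F tool [ 5.0197  0.1486 -0.8378]
```

carry_out:
  moves:
    - [0, 0.4, 0, 0, 0, 0, 0]
    - [0, 0.8, 0, 0, 0, 0, 0]
    - [0, 1.2, 0, 0, 0, 0, 0]
    - [0, 1.6, 0, 0, 0, 0, 0]
    - [0, 2.5, 0, 0, 0, 0, 0]
    - [0, 3.5, 0, 0, 0, 0, 0]
    - [0, 3.5, -4, 0, 0, 0, 0]
    - [0, 3.5, -8, 0, 0, 0, 0]
    - [0, 3.5, -12, 0, 0, 0, 0]
    - [0, 2, -16, 3, 0, 0, 0]
    - [0, 0, -20, 8, 0, 0, 0]
    - [0, 0, -20, 12, 0, 0, 0]
    - [0, 0, -20, 12, 0, 0, 0]
    - [0, 0, -20, 12, 0, 0, 0]

```text
time: 18.55
position: [0.4478, -0.0656, 0.3134]
tool_rot: [0.679, 0.2, -0.199, -0.678]
ft_force: [0.3, -0.0, -0.5]
grip_width: 0.0006
```

```bash
python3 s.py;python3 - <<'E'
from h import *
o=robot.get_obs()
a=robot.camera('wrist')[:,:,::-1]
cv2.imwrite('pics/w16.png',cv2.convertScaleAbs(cv2.resize(a[90:240,150:350],None,fx=4,fy=4,interpolation=cv2.INTER_CUBIC),alpha=1.4))
s=robot.camera('scene')[:,:,::-1]
cv2.imwrite('pics/s16.png',cv2.resize(s[130:280,80:280],None,fx=4,fy=4,interpolation=cv2.INTER_CUBIC))
s0=cv2.imread('pics/scene0.png'); d=cv2.absdiff(s,s0).max(2)
for n,(x0,y0,x1,y1) in dict(hoop=(158,214,232,275),glue_mug=(88,180,125,270),mallet=(375,180,430,250)).items(): print(n,d[y0:y1,x0:x1].mean(),(d[y0:y1,x0:x1]>40).mean())
E
```

```text
18.55 q6 -0.9662564063161528 yawx 0.573153802250575 [ 0.4478 -0.0656  0.3134] [ 0.3156 -0.027  -0.4927] [ 0.0323 -0.0847  0.0024] 0.0006131813231909464
F tool [ 0.25    0.4933 -0.193 ]
hoop 1.5817456801063359 0.00022153300841825432
glue_mug 10.371771771771773 0.12162162162162163
mallet 1.3405194805194804 0.0
```

View pics/s16.png

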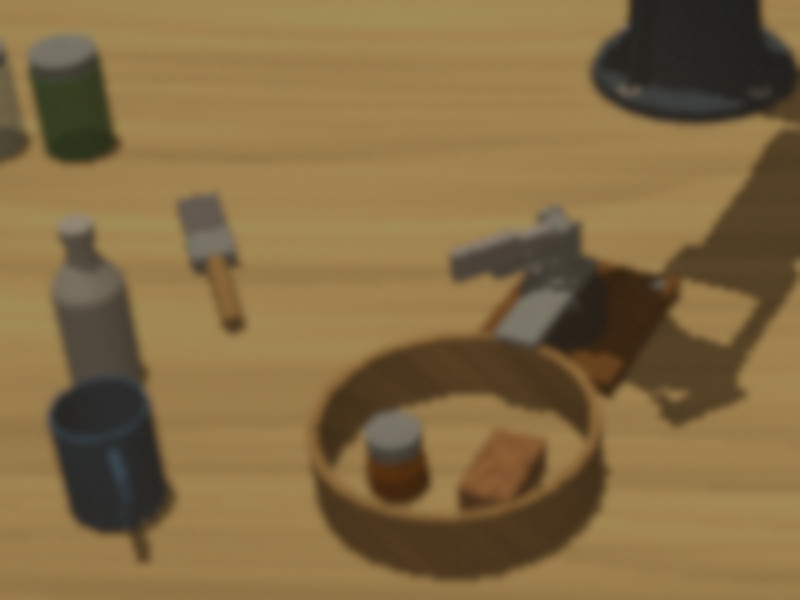

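View pics/w16.png

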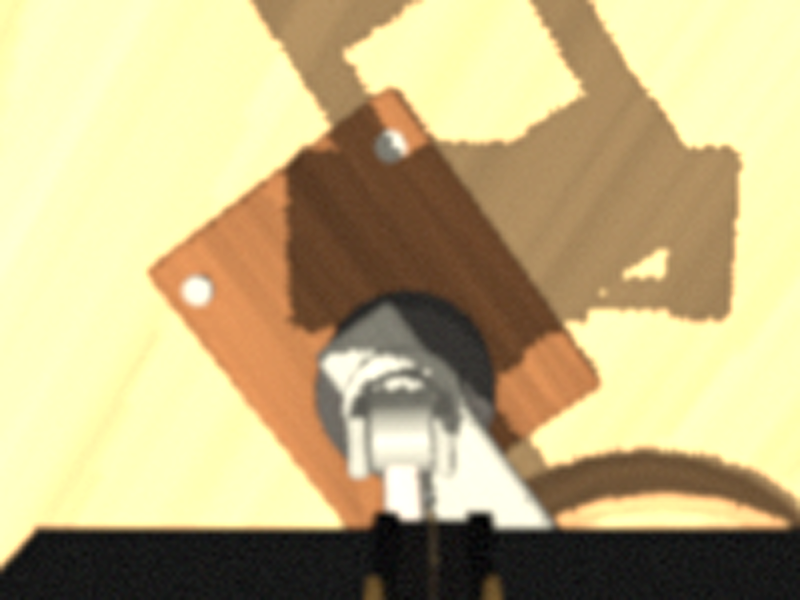

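```bash
python3 -c "
from rig import robot
print(robot.hand_in())"
```

```text
the job is handed in; nothing more can be done
None
```

The bolt is snug on the bar, the lever is folded flat onto its rest, and I handed the job in at about 18.6 s of the 72 s. The hand-in gives no verdict.

- **Which clamp:** I used the smaller clamp beside the hoop (scene pixel about 225,200), not the large one at about 318,265.
- **Tightening:** I gripped the upright lever and turned it about 1.37 rad clockwise. The moving torque was 0.53 N m, so the load was about 0.41 N m (roughly 16 N). On release it sprang back about 0.23 rad.
- **Folding:** I pushed the lever over with the closed fingers until it hit the end stop; the reaction jumped from 4 to 15.6 N. Then I nudged the folded lever clockwise. It started to turn at 2.9 N at 80 mm, which fits the 0.1 N m it should keep. I stopped at 5 N (load about 0.28 N m) and let go.
- **Last checks:** In the scene view the lever is closed; its end was about 7–10 px (in a 4x crop, so about 2 px) from where a closed lever should appear. The hoop matches the first picture (0.02% of pixels changed). The mallet area is unchanged, and the gripper is well clear.
- **What disagreed:**
  - The closed fingertips sat about level with the tool origin, not 25 mm ahead. My first push passed over the lever, and I repeated it lower.
  - While folding there was an unexplained sideways force of about 5 N, in the tightening direction.
  - 12% of pixels changed around the glue and mug. I put this down to the arm's shadow, since both look in place.
  - The final load on the bar is inferred from the forces, not measured.

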